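# Put the steel dabba away and snap the drawer shut

### The job

Put the round steel dabba away in the half-open drawer, standing upright on the floor of the empty compartment beside the stacked spoons. Then push the drawer shut by its chrome handle or front until the sprung roller catch snaps and it is fully home.

Things in the scene. Friction and masses are not known exactly. Their poses are not given: they have to be found in the camera images.
- dabba_center (a point): Small round lidded steel box (dabba), shiny grey: upright cylinder 56 mm in diameter (its top 16 mm, the lid, 58 mm), 50 mm high, about 140 g, standing on a 3 mm grey-blue mat. Not the brass-coloured dabba of the same shape, nor the tall open steel tumbler. The point is its centre, 25 mm above its underside; its z axis is the upright axis.
- drawer_handle (a point): Middle of the drawer's chrome bar handle (moves with the drawer): level bar 10 mm thick, 120 mm long, 72 mm above the table. x points the way the drawer is pushed shut, y along the bar, z up. The brown drawer front, 320 mm wide, lies at x = +35 to +51 mm; its top is 24 mm above the bar. The beige unit's top is 100 mm above the table.
- drawer_spot (a point): Place for the dabba: point on the drawer's inner floor, 15 mm above the table, 66 mm behind the inside of its front (moves with it); axes as the handle's. The empty compartment spans y = -67 to +69 mm, then a 30 mm high divider and the spoons. Drawer walls rise 43 mm above the floor. The drawn-out part is open above; the unit's edge is at x = opening - 66 mm.
- drawer (a joint): How far the drawer is open, m: 0 fully home, 0.13 to 0.17 at the start. Slides stiffly (1 to 2 N), stays where left. A sprung black roller on the unit's flank meets the nose of a chrome tongue on the drawer at about 0.020; pushing on takes up to about 7 N until about 0.008, past which the roller snaps over and pulls the drawer home by itself.
Not all that is in view belongs to the job. Leave any green look-alike of the part that bears dabba_center alone.

How it is judged:
By the outcome, as a careful person would: the job done as asked, in the order asked, and still so for the second after the job is handed in, with the robot touching nothing.
It also fails if it takes over 58 s, if anything falls off the work surface, if the arm or the gripper's body presses on something with over 40 N, if the wrist force passes 120 N, or if a joint passes its speed limit or range.

### The arm

A 6-joint arm with a two-finger parallel gripper is mounted at the origin on the work surface. World frame = base frame: x ahead of the robot, y to its left, z up, the work surface at z = 0. Lengths are in mm, angles in degrees, forces in N, time in s.
With the tool pointing down it reaches from about 300 to 850 mm from the base axis. Payload 4.2 kg.
Tool frame: the origin (TCP) lies at the very end of the fingers, on their centre line; the grasp point (between the pads) lies env.grip_point_offset behind it (env.grip_point_offset is the distance from the TCP to the grasp point, in mm); z points along the fingers, y is the direction in which the jaws open and shut (so a half turn about z gives the same grasp; the last joint's range is limited). The gripper opens to 91 mm and grips with 3 to 60 N. Pads are 32 mm wide; open, the fingers measure 118 mm over their backs; the gripper's body (76 mm by 178 mm) begins 60 mm behind the grasp point.
Start: joints at [62.796, 18.312, 89.639, -0, 72.044, -1.146], TCP at [252.592, 516.566, 213.976] pointing down, gripper open.
Joint ranges: [-177.97, 177.97], [-48.28, 115.42], [12.27, 149.76], [-77.06, 257.06], [2.81, 150.46], [-146.56, 146.56]. Speed limits (degrees/s): [147.25, 147.25, 180, 180, 180, 180].

### API

Orientations are given as [roll, pitch, yaw] about the fixed x, y, z axes, in that order (R = Rz(yaw) Ry(pitch) Rx(roll)).
In Python, from workcell import env, grab_frame, camera_params gives the robot as it stands. The module is installed in compiled form; this text tells all that it offers.
- The arm moves only by the shell command python3 -m creep 'ROWS' [OPENING] [FORCE]. ROWS is a JSON object of lists of equal length, an entry for each row: "offset": the shift along the tool's x, y, z in m, a list of three; "rotation": the turn, a rotation vector about the tool's x, y, z in degrees, a list of three. A call has 1 to 5 rows; each row shifts and turns the commanded pose from where the row before left it, along the tool's axes as they then stand; what a row does not reach is not made up. A row lasts 1/8 s, in which the tool goes at most 62.5 mm and 10.7 degrees, less where a joint would pass 70% of its speed; a pose out of reach is approached as far as the arm can. A call is refused whole if a number of a shift passes 0.0625 or a number of a turn 10.7, either way. A call with a gripper value outside its range is refused whole. OPENING is the closure, from 0 (fully open) to 1 (shut), set as the call begins (- or left out, the last holds). The fingers move at their own pace and stop on an object; FORCE is the grip in N (left out, the last holds). Time passes only in rows, so rows that do not move let the fingers close. It gives the time, the measured TCP pose, the force and the opening at its end, in the units of the state.
- env.state(): the state, without advancing time (a new reading comes with each control period).
- grab_frame(name): name is "scene" or "top" or "wrist"; returns the picture (420x560x3 uint8, red, green, blue); there is no depth.
- camera_params(name): a dict with "mtx" (3x3 intrinsics, pixels), "R" (3x3) and "t" (3): a world point X has camera coordinates R X + t. Camera axes: x right, y down, z forward; pixel columns grow to the right and rows downward; lengths in mm; the calibration is good to about 2 mm. The wrist camera is an equidistant fisheye: a pixel r from the principal point sees the ray r / f radians off the axis. A picture is of the moment at which its call begins: read the wrist's pose just before it. camera_params takes no time and is no camera call; for the wrist camera it gives the pose at the moment of the call.
- env.job_done(): hands the job in, once; it reports no verdict.
The state is a dict: "time_s": time; "qpos": joint angles; "qvel": joint speeds; "effort": joint torques, N m; "ee_pos": TCP position; "ee_rot": TCP orientation; "force": force on the tool from outside, world axes, zero at the start; "torque": the same for the moment, N m; "gripper_width": finger opening in mm.
Only numpy, scipy, OpenCV 4.12 (cv2) and the standard library are available. Lean on these libraries where they do the work, as an engineer would, in place of code of your own. Each camera call takes 0.05 s, during which the arm holds its last target.

## Working session

There is one attempt and no reset: what is moved stays moved. The work goes in short steps, Python scripts to look and compute and a shell command to move; the robot and the scene stay as the last step left them, time stands still between calls to the robot, and variables do not carry over. Pictures are saved under pics/ and viewed, and the job is handed in when it is done.

```bash
mkdir -p pics; python3 - <<'E'
from workcell import env, grab_frame, camera_params
import cv2, numpy as np
print(env.state(), env.grip_point_offset)
for n in ("scene","top","wrist"):
    p=camera_params(n); im=grab_frame(n)
    print(n,{k:np.round(v,3).tolist() if not isinstance(v,str) else v for k,v in p.items()})
    cv2.imwrite(f"pics/{n}0.png",im[:,:,::-1])
E
```

```text
{'time_s': 0.0, 'qpos': array([ 6.27972253e+01,  1.83503710e+01,  8.97049487e+01,  1.10215783e-03,
        7.20420391e+01, -1.14499655e+00]), 'qvel': array([-0.09841919,  0.06890836, -0.05961809, -0.0389184 , -0.02654372,
       -0.02670635]), 'effort': array([-1.50418393e-03, -4.12435162e+01, -2.31977141e+01,  7.26153539e-02,
        4.55036620e-02, -1.09290631e-04]), 'ee_pos': array([252.34822995, 516.1278548 , 213.14286944]), 'ee_rot': array([-1.79902682e+02, -2.99315911e-03,  1.53941879e+02]), 'force': array([-0.81981158,  0.13362855, -0.74294993]), 'torque': array([-0.02509929, -0.01152111,  0.01514535]), 'gripper_width': 91.08659819026502} 18.8
scene {'mtx': [[411.453, 0.0, 282.653], [0.0, 411.453, 210.477], [0.0, 0.0, 1.0]], 'R': [[0.866, 0.499, -0.018], [0.358, -0.645, -0.675], [-0.349, 0.578, -0.738]], 't': [-485.901, -257.073, 1467.369]}
top {'mtx': [[433.4, 0.0, 277.647], [0.0, 433.4, 213.29], [0.0, 0.0, 1.0]], 'R': [[0.002, -1.0, 0.004], [-0.996, -0.002, -0.085], [0.085, -0.004, -0.996]], 't': [-109.156, 637.173, 999.643]}
wrist {'mtx': [[325.192, 0.0, 279.397], [0.0, 325.192, 210.795], [0.0, 0.0, 1.0]], 'R': [[0.439, 0.898, -0.003], [0.865, -0.422, 0.272], [0.243, -0.122, -0.962]], 't': [-573.994, -30.154, 391.809]}
```

View pics/scene0.png

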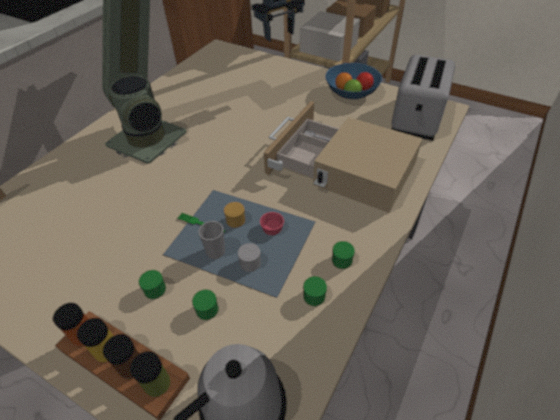

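View pics/top0.png

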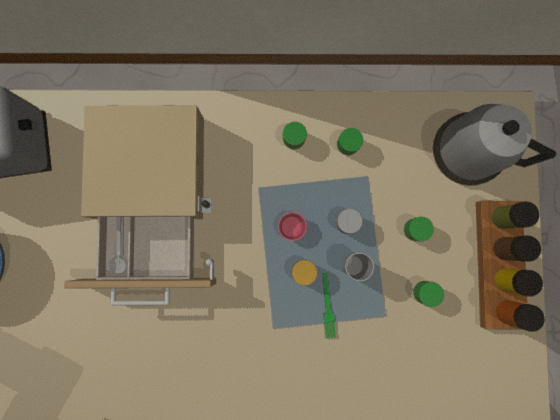

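View pics/wrist0.png

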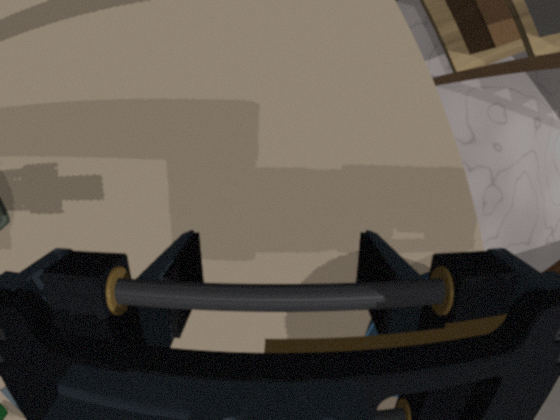

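The top picture shows these candidates:
- Grey dabba with a lid at (349,221), which is the one I want.
- Brass dabba at (305,272).
- Open tumbler at (360,266).
- Red bowl at (292,226).
- Green look-alikes at (295,135), (350,141), (420,229) and (429,294).

The drawer handle is at about (140,302). Next I'll check the choice in a close crop and measure.

```bash
cat > h.py <<'E'
import numpy as np, cv2
from workcell import env, grab_frame, camera_params
def ray(n,uv,z):
    p=camera_params(n);K=np.array(p["mtx"]);R=np.array(p["R"]);t=np.array(p["t"])
    if n=="wrist":
        d=np.array([(uv[0]-K[0,2])/K[0,0],(uv[1]-K[1,2])/K[1,1]]);r=np.hypot(*d)
        c=np.array([*(d/r*np.sin(r)),np.cos(r)]) if r>0 else np.array([0,0,1.])
    else: c=np.linalg.inv(K)@[uv[0],uv[1],1]
    C=-R.T@t; w=R.T@c
    return C+w*(z-C[2])/w[2]
def proj(n,X):
    p=camera_params(n);K=np.array(p["mtx"]);c=np.array(p["R"])@X+np.array(p["t"])
    if n=="wrist":
        th=np.arctan2(np.hypot(c[0],c[1]),c[2]);u=c[:2]/np.hypot(c[0],c[1])*th
    else:u=c[:2]/c[2]
    return K[0,0]*u+K[:2,2]
E
python3 - <<'E'
from h import *
a=cv2.imread("pics/top0.png"); b=cv2.imread("pics/scene0.png")
c1=cv2.resize(a[190:300,260:400],None,fx=5.6,fy=5.0*1.12,interpolation=3)[:600]
cv2.imwrite("pics/c_top.png",cv2.resize(a[195:245,320:380],None,fx=8,fy=8,interpolation=2))
cv2.imwrite("pics/c_drawer.png",cv2.resize(a[190:310,60:220],None,fx=5,fy=5,interpolation=2))
cv2.imwrite("pics/c_scene.png",cv2.resize(b[190:290,160:320],None,fx=5,fy=5,interpolation=2))
E
```

```text
(no output)
```

View pics/c_top.png

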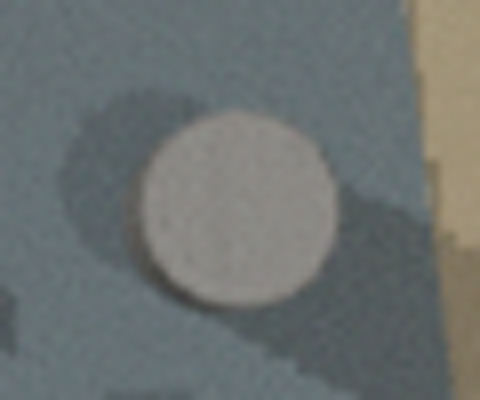

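View pics/c_drawer.png

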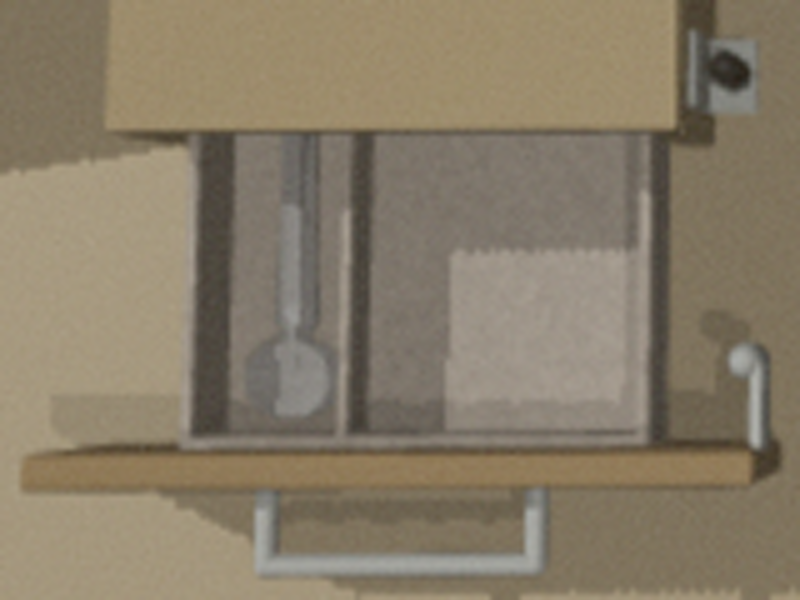

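View pics/c_scene.png

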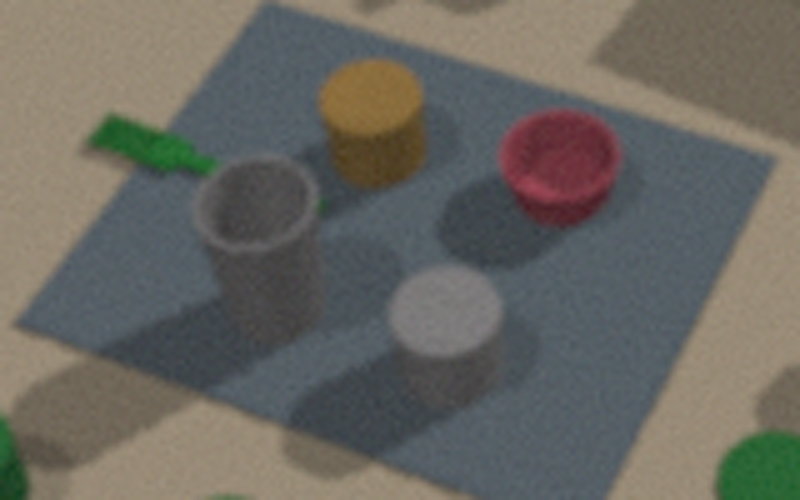

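The crop confirms it: a closed grey lidded cylinder with its lid centre at (349.3,220.6). The tumbler is taller and open, and the brass dabba is yellow. Now the measurements.

```bash
python3 - <<'E'
from h import *
f=lambda x,y:(60+(x+.5)/5-.5,190+(y+.5)/5-.5)
r=lambda n,uv,z:np.round(ray(n,uv,z),1)
print("dabba top",r("top",(349.3,220.6),53),"scene",r("scene",(160+446/5,190+311/5),53))
print("dabba bottom? proj",proj("scene",ray("top",(349.3,220.6),53)))
print("bar L,R",r("top",f(262,565),77),r("top",f(538,565),77), 'mid',r("top",f(400,565),77))
print("front top outer edge L,R",r("top",f(22,488),96),r("top",f(755,485),96),"inner",r("top",f(22,455),96),r("top",f(755,450),96))
print("wall tops: R inner",r("top",f(640,300),58),"frontwall inner",r("top",f(500,433),58), "divider top",r("top",f(345,300),45),r("top",f(343,430),45), "R inner@front",r("top",f(642,430),58))
print("floor: ",r("top",f(372,300),15),r("top",f(368,430),15),r("top",f(622,300),15))
print("unit edge",r("top",f(110,130),100),r("top",f(675,130),100))
print("peg",r("top",f(742,358),80),"roller",r("top",f(728,70),70))
for n,uv in (("tumbler",(360,266)),("bowl",(292,226)),("brass",(305,272))):print(n,r("top",uv,60))
# neighbours
print("handle scene",[np.round(ray("scene",uv,77),1) for uv in ((272,136),(293,119))])
E
python3 - <<'E'
import cv2
b=cv2.imread("pics/scene0.png")
cv2.imwrite("pics/c_s2.png",cv2.resize(b[95:215,255:415],None,fx=5,fy=5,interpolation=2))
E
```

```text
dabba top [ 618.6 -273.3   53. ] scene [ 621.6 -274.7   53. ]
dabba bottom? proj [248.48303408 251.36281881]
bar L,R [434.1 258.4  77. ] [434.2 136.3  77. ] mid [434.2 197.4  77. ]
front top outer edge L,R [469.3 356.7  96. ] [471.  38.  96.] inner [483.5 357.3  96. ] [486.1  38.2  96. ]
wall tops: R inner [551.2  97.3  58. ] frontwall inner [491.  159.6  58. ] divider top [551.  236.1  45. ] [491.5 235.2  45. ] R inner@front [492.5  95.3  58. ]
floor:  [551.1 233.4  15. ] [489.8 233.5  15. ] [551.3 114.6  15. ]
unit edge [625.2 322.9 100. ] [625.7  74.9 100. ]
peg [525.6  47.   80. ] roller [655.5  56.9  70. ]
tumbler [ 514.8 -295.2   60. ]
bowl [ 605.5 -140.8   60. ]
brass [ 501.1 -170.1   60. ]
handle scene [array([441.3, 141. ,  77. ]), array([455.7, 255.8,  77. ])]
```

View pics/c_s2.png

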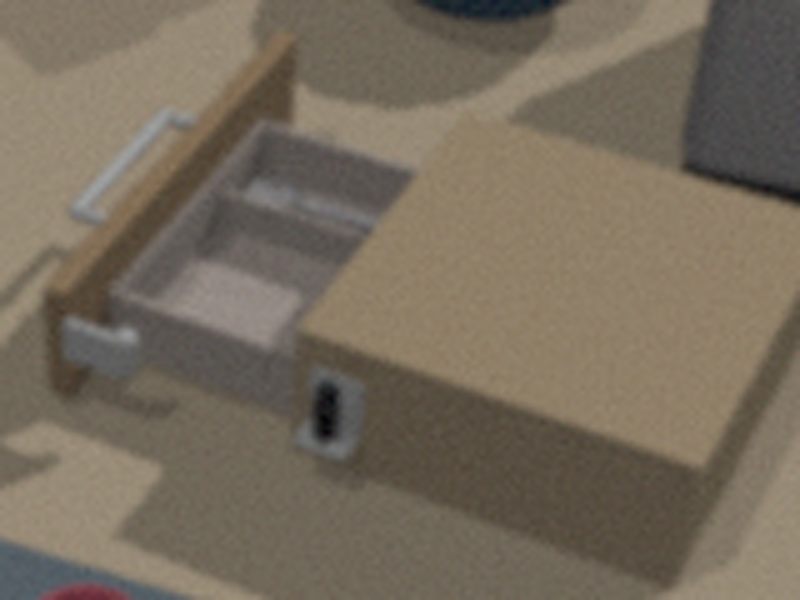

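```bash
cat > go.py <<'E'
# usage: go.py x y z [yaw] : remaining displacement in tool axes
import sys
from h import *
from scipy.spatial.transform import Rotation as Ro
s=env.state();t=np.array([float(v) for v in sys.argv[1:4]])
R=Ro.from_euler('xyz',s["ee_rot"],degrees=True)
d=R.inv().apply(t-s["ee_pos"])
print("t",round(s["time_s"],2),"pos",s["ee_pos"].round(1),"rot",s["ee_rot"].round(2),"F",s["force"].round(1),"w",round(s["gripper_width"],1))
print("tool delta mm",d.round(1))
if len(sys.argv)>4:
    T=Ro.from_euler('xyz',[180,0,float(sys.argv[4])],degrees=True)
    print("rotvec tool deg",(R.inv()*T).as_rotvec(degrees=True).round(2))
E
python3 go.py 619 -274 140 153.94
R='[-0.045,-0.0365,0]'
python3 -m creep '{"offset":[[-0.045,-0.0365,0],[-0.045,-0.0365,0],[-0.045,-0.0365,0],[-0.045,-0.0365,0],[-0.045,-0.0365,0]],"rotation":[[0,0,0],[0,0,0],[0,0,0],[0,0,0],[0,0,0]]}' 0
python3 go.py 619 -274 140 153.94
```

```text
t 0.15 pos [252.4 516.2 213.3] rot [-179.93   -0.    153.94] F [-0.  -0.   0.2] w 91.1
tool delta mm [-676.5 -548.8   74. ]
rotvec tool deg [-0.07 -0.    0.  ]
time_s: 0.78
ee_pos: [374.9, 252.0, 213.9]
ee_rot: [180.0, 0.0, 154.0]
force: [1.2, 0.4, -0.3]
gripper_width: 91.1
t 0.78 pos [374.9 252.  213.9] rot [1.7999e+02 1.0000e-02 1.5397e+02] F [ 1.2  0.4 -0.3] w 91.1
tool delta mm [-450.2 -365.6   73.9]
rotvec tool deg [0.01 0.01 0.03]
```

```bash

python3 -m creep '{"offset":[[-0.045,-0.0365,0],[-0.045,-0.0365,0],[-0.045,-0.0365,0],[-0.045,-0.0365,0],[-0.045,-0.0365,0]],"rotation":[[0,0,0],[0,0,0],[0,0,0],[0,0,0],[0,0,0]]}' >/dev/null
python3 -m creep '{"offset":[[-0.045,-0.0365,0],[-0.045,-0.0365,0],[-0.045,-0.0365,0],[-0.045,-0.0365,0],[-0.045,-0.0365,0.03]],"rotation":[[0,0,0],[0,0,0],[0,0,0],[0,0,0],[0,0,0]]}' 0 
python3 go.py 619 -274 140 153.94
python3 - <<'E'
from h import *
p=proj("wrist",np.array([618.6,-273.3,53]))
im=grab_frame("wrist")[:,:,::-1].copy();print(p)
cv2.circle(im,tuple(int(v) for v in p),3,(0,0,255),-1);cv2.imwrite("pics/w1.png",im)
E
```

```text
time_s: 2.02
ee_pos: [619.5, -272.1, 187.0]
ee_rot: [180.0, 0.3, 153.9]
force: [0.3, -0.8, 0.1]
gripper_width: 91.0
t 2.02 pos [ 619.5 -272.1  187. ] rot [179.97   0.32 153.92] F [ 0.3 -0.8  0.1] w 91.0
tool delta mm [-0.2 -1.9 47. ]
rotvec tool deg [ 0.03  0.32 -0.02]
[277.97043989 201.36401719]
```

View pics/w1.png

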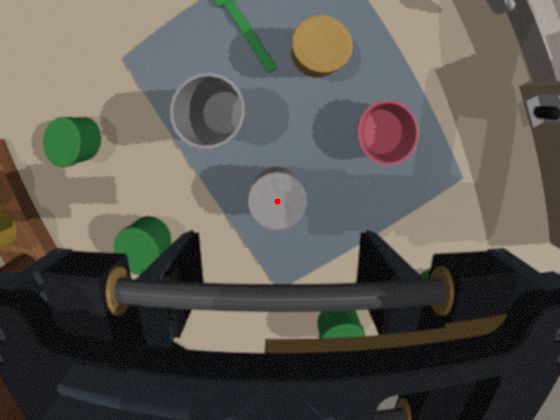

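The lid centre projects exactly onto the wrist picture at (278,201). I'll descend.

```bash

python3 -m creep '{"offset":[[0,-0.0015,0.04],[0,0,0.04],[0,0,0.03],[0,0,0.02],[0,0,0]],"rotation":[[0,0,0],[0,0,0],[0,0,0],[0,0,0],[0,0,0]]}' 0
python3 go.py 619 -274 14 153.94
```

```text
time_s: 2.7
ee_pos: [615.2, -270.1, 53.0]
ee_rot: [-180.0, -0.3, 153.9]
force: [-0.7, -0.0, 0.5]
gripper_width: 91.1
t 2.7 pos [ 615.2 -270.1   53. ] rot [-180.     -0.29  153.94] F [-0.7 -0.   0.5] w 91.1
tool delta mm [-5.3 -1.9 38.9]
rotvec tool deg [-0.   -0.29  0.  ]
```

```bash

python3 -m creep '{"offset":[[-0.005,-0.002,0],[0,0,0.02],[0,0,0.019],[0,0,0],[0,0,0]],"rotation":[[0,0,0],[0,0,0],[0,0,0],[0,0,0],[0,0,0]]}' 0
python3 go.py 619 -274 14 153.94
```

```text
time_s: 3.32
ee_pos: [620.9, -275.2, 16.8]
ee_rot: [180.0, 0.1, 153.9]
force: [0.1, -0.5, 0.6]
gripper_width: 91.3
t 3.33 pos [ 620.9 -275.2   16.8] rot [1.7999e+02 6.0000e-02 1.5394e+02] F [ 0.1 -0.5  0.6] w 91.3
tool delta mm [2.2 0.2 2.8]
rotvec tool deg [0.01 0.06 0.  ]
```

```bash

python3 -m creep '{"offset":[[0.002,0,0.002],[0,0,0],[0,0,0],[0,0,0],[0,0,0]],"rotation":[[0,0,0],[0,0,0],[0,0,0],[0,0,0],[0,0,0]]}' 1 20
python3 -m creep '{"offset":[[0,0,0],[0,0,0],[0,0,0]],"rotation":[[0,0,0],[0,0,0],[0,0,0]]}'
python3 go.py 619 -274 14 153.94
```

```text
time_s: 3.95
ee_pos: [618.7, -274.1, 14.4]
ee_rot: [180.0, 0.0, 153.9]
force: [-0.3, 0.3, 1.6]
gripper_width: 57.6
time_s: 4.32
ee_pos: [618.7, -274.1, 14.4]
ee_rot: [180.0, 0.0, 153.9]
force: [-0.5, 0.3, 2.7]
gripper_width: 57.5
t 4.33 pos [ 618.7 -274.1   14.4] rot [1.8000e+02 2.0000e-02 1.5394e+02] F [-0.5  0.3  2.7] w 57.5
tool delta mm [-0.2  0.2  0.4]
rotvec tool deg [0.   0.02 0.  ]
```

```bash

python3 -m creep '{"offset":[[0,0,-0.01],[0,0,-0.02],[0,0,-0.035],[0,0,-0.045],[0,0,-0.045]],"rotation":[[0,0,0],[0,0,0],[0,0,0],[0,0,0],[0,0,0]]}'
python3 -m creep '{"offset":[[0,0,0]],"rotation":[[0,0,0]]}'
python3 go.py 555 164 165 180
python3 - <<'E'
from h import *
cv2.imwrite("pics/w2.png",grab_frame("wrist")[:,:,::-1])
cv2.imwrite("pics/s2.png",grab_frame("scene")[:,:,::-1])
E
```

```text
time_s: 4.95
ee_pos: [618.2, -273.8, 170.3]
ee_rot: [180.0, -0.1, 153.9]
force: [0.8, -0.1, -2.0]
gripper_width: 57.6
time_s: 5.08
ee_pos: [620.7, -275.0, 174.0]
ee_rot: [180.0, 0.5, 153.9]
force: [0.4, 0.3, -2.4]
gripper_width: 57.4
t 5.08 pos [ 620.7 -275.   174. ] rot [179.98   0.52 153.94] F [ 0.4  0.3 -2.4] w 57.4
tool delta mm [251.9 365.5   6.8]
rotvec tool deg [ -0.1    0.52 -26.06]
```

View pics/w2.png

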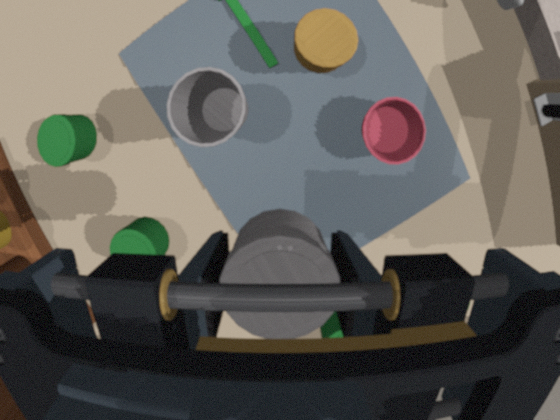

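View pics/s2.png

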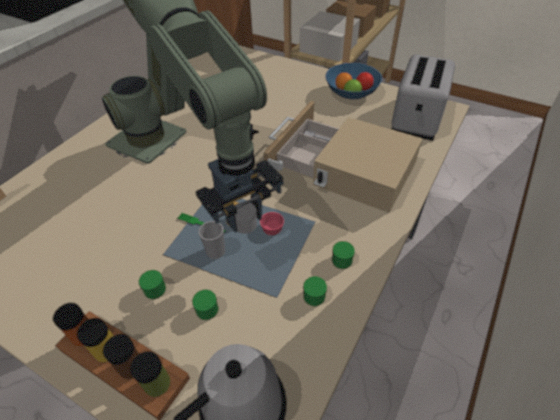

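The dabba is held upright at (280,270) in the wrist view, and nothing else moved. I'll carry it to the drawer.

```bash

python3 -m creep '{"offset":[[0.02,0.029,0],[0.028,0.04,0],[0.028,0.04,0],[0.028,0.04,0],[0.028,0.04,0]],"rotation":[[0,0,0],[0,0,0],[0,0,0],[0,0,0],[0,0,0]]}'
python3 -m creep '{"offset":[[0.028,0.04,0],[0.028,0.04,0],[0.028,0.04,0],[0.02,0.03,0],[0,0,0]],"rotation":[[0,0,0],[0,0,0],[0,0,0],[0,0,0],[0,0,0]]}'
python3 -m creep '{"offset":[[0,0,0],[0,0,0],[0,0,0],[0,0,0],[0,0,0]],"rotation":[[0,0,-6],[0,0,-7],[0,0,-7],[0,0,-6],[0,0,0]]}'
python3 go.py 555 164 165 180
python3 - <<'E'
from h import *
cv2.imwrite("pics/t3.png",grab_frame("top")[:,:,::-1])
cv2.imwrite("pics/w3.png",grab_frame("wrist")[:,:,::-1])
E
```

```text
time_s: 5.8
ee_pos: [581.2, -44.6, 166.8]
ee_rot: [-179.9, -0.3, 153.9]
force: [0.7, 0.4, -0.6]
gripper_width: 57.5
time_s: 6.42
ee_pos: [553.7, 136.1, 167.0]
ee_rot: [-179.9, -0.2, 154.2]
force: [-0.5, -0.3, -1.7]
gripper_width: 57.4
time_s: 7.05
ee_pos: [554.9, 133.0, 167.8]
ee_rot: [-179.9, -0.2, 179.8]
force: [-0.4, 0.5, -1.5]
gripper_width: 57.8
t 7.05 pos [554.9 133.  167.8] rot [-1.7994e+02 -1.6000e-01  1.7981e+02] F [-0.4  0.5 -1.5] w 57.8
tool delta mm [-0.1 31.1  2.8]
rotvec tool deg [-0.06 -0.16 -0.19]
```

View pics/t3.png

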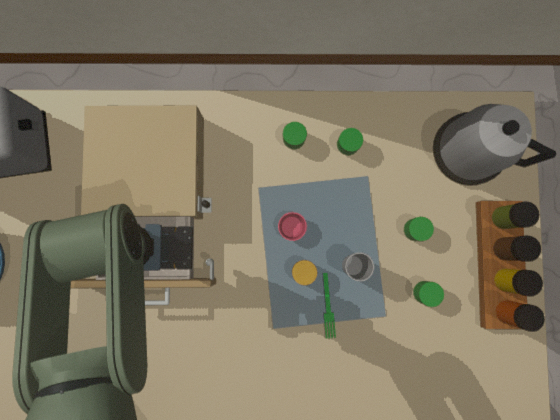

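View pics/w3.png

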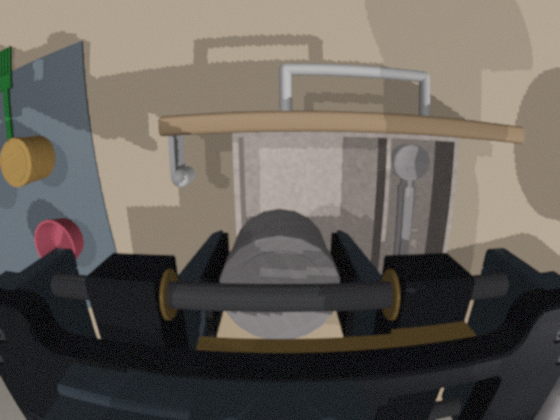

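```bash
python3 - <<'E'
from h import *
im=cv2.imread("pics/w3.png")
for X in ([434,197,77],[434,137,77],[434,257,77],[485,38,96],[485,357,96],[489,233.5,15],[489,96.5,15],[489,96.5,58],[557,233.5,15]):
    p=proj("wrist",np.array(X,float));print(X,p.round(1));cv2.circle(im,tuple(int(round(v)) for v in p),2,(0,0,255),-1)
cv2.imwrite("pics/w3b.png",cv2.resize(im[40:290,130:530],None,fx=2,fy=2))
E
python3 -m creep '{"offset":[[0,0.016,0],[0,0.015,0],[0,0,0],[0,0,0]],"rotation":[[0,0,0],[0,0,0],[0,0,0],[0,0,0]]}'
python3 go.py 555 164 165 180
```

```text
[434, 197, 77] [357.7  70.2]
[434, 137, 77] [283.2  67.8]
[434, 257, 77] [425.   76.6]
[485, 38, 96] [156.1 135.5]
[485, 357, 96] [523.4 145.8]
[489, 233.5, 15] [377.6 135. ]
[489, 96.5, 15] [241.9 133.4]
[489, 96.5, 58] [236.2 135.2]
[557, 233.5, 15] [374.3 199.8]
time_s: 7.65
ee_pos: [555.4, 165.5, 169.2]
ee_rot: [-180.0, -0.0, 180.0]
force: [0.1, -0.7, -1.7]
gripper_width: 57.3
t 7.65 pos [555.4 165.5 169.2] rot [-1.7998e+02 -1.0000e-02  1.7999e+02] F [ 0.1 -0.7 -1.7] w 57.3
tool delta mm [ 0.4 -1.5  4.2]
rotvec tool deg [-0.02 -0.01 -0.01]
```

View pics/w3b.png

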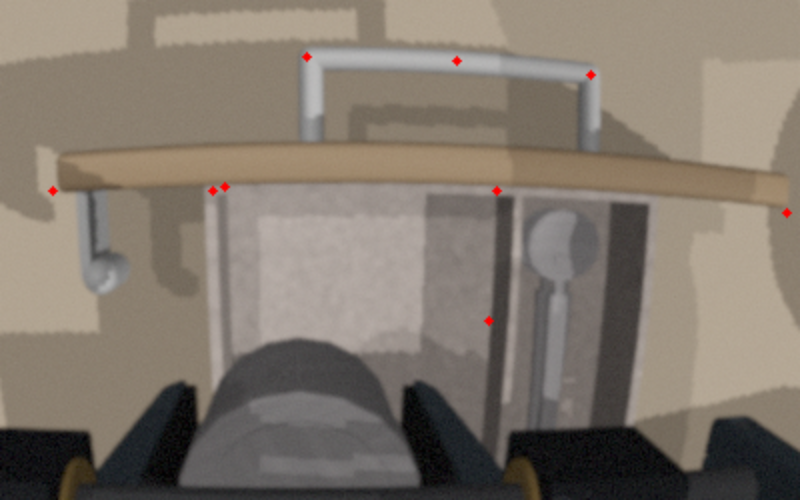

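The projected points fit the drawer to about 2 mm. I'll lower it.

```bash

python3 -m creep '{"offset":[[0,-0.0015,0.03],[0,0,0.04],[0,0,0.03],[0,0,0],[0,0,0]],"rotation":[[0,0,0],[0,0,0],[0,0,0],[0,0,0],[0,0,0]]}'
python3 go.py 555 164 27 180
python3 - <<'E'
from h import *
cv2.imwrite("pics/w4.png",grab_frame("wrist")[:,:,::-1])
E
```

```text
time_s: 8.28
ee_pos: [556.6, 163.8, 70.5]
ee_rot: [180.0, 0.1, 179.9]
force: [0.4, -0.4, -0.9]
gripper_width: 57.5
t 8.28 pos [556.6 163.8  70.5] rot [1.7997e+02 1.3000e-01 1.7993e+02] F [ 0.4 -0.4 -0.9] w 57.5
tool delta mm [ 1.7  0.2 43.5]
rotvec tool deg [ 0.03  0.13 -0.07]
```

View pics/w4.png

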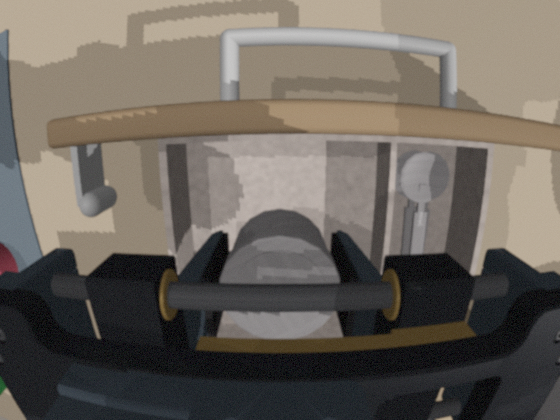

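```bash

python3 -m creep '{"offset":[[0.001,0,0.02],[0,0,0.015],[0,0,0.005],[0,0,0],[0,0,0]],"rotation":[[0,0,0],[0,0,0],[0,0,0],[0,0,0],[0,0,0]]}'
python3 go.py 555 164 27 180
```

```text
time_s: 8.95
ee_pos: [555.1, 163.8, 29.8]
ee_rot: [180.0, 0.1, 179.9]
force: [0.6, -0.1, -0.9]
gripper_width: 57.3
t 8.95 pos [555.1 163.8  29.8] rot [1.7998e+02 7.0000e-02 1.7994e+02] F [ 0.6 -0.1 -0.9] w 57.3
tool delta mm [0.1 0.2 2.8]
rotvec tool deg [ 0.02  0.07 -0.06]
```

```bash

python3 -m creep '{"offset":[[0,0,0.001],[0,0,0.001],[0,0,0.001],[0,0,0]],"rotation":[[0,0,0],[0,0,0],[0,0,0],[0,0,0]]}'
python3 go.py 555 164 27 180
```

```text
time_s: 9.45
ee_pos: [554.6, 163.7, 26.4]
ee_rot: [180.0, 0.0, 179.9]
force: [-1.3, 0.1, 0.2]
gripper_width: 57.5
t 9.45 pos [554.6 163.7  26.4] rot [1.7999e+02 1.0000e-02 1.7994e+02] F [-1.3  0.1  0.2] w 57.5
tool delta mm [-0.4  0.3 -0.6]
rotvec tool deg [ 0.01  0.01 -0.06]
```

```bash

python3 -m creep '{"offset":[[0,0,0.001],[0,0,0]],"rotation":[[0,0,0],[0,0,0]]}'
```

```text
time_s: 9.7
ee_pos: [555.4, 163.7, 26.3]
ee_rot: [180.0, 0.1, 180.0]
force: [-1.4, -1.1, 4.9]
gripper_width: 57.4
```

Contact shows as +5 N upward, so the dabba is on the floor. I'll open only partway so the finger backs stay clear of the walls: closure 0.15 gives about 77 mm between the fingers and about 104 mm over their backs.

```bash

python3 -m creep '{"offset":[[0,0,0],[0,0,0],[0,0,0],[0,0,0]],"rotation":[[0,0,0],[0,0,0],[0,0,0],[0,0,0]]}' 0.15
python3 -m creep '{"offset":[[0,0,-0.015],[0,0,-0.03],[0,0,-0.04],[0,0,-0.04],[0,0,0]],"rotation":[[0,0,0],[0,0,0],[0,0,0],[0,0,0],[0,0,0]]}'
python3 - <<'E'
from h import *
cv2.imwrite("pics/w5.png",grab_frame("wrist")[:,:,::-1])
E
```

```text
time_s: 10.2
ee_pos: [554.5, 163.7, 25.1]
ee_rot: [180.0, -0.0, 179.9]
force: [-0.4, 0.2, -0.0]
gripper_width: 77.5
time_s: 10.82
ee_pos: [556.9, 164.3, 154.9]
ee_rot: [179.9, 0.5, 179.9]
force: [-0.3, 1.0, -0.0]
gripper_width: 77.7
```

View pics/w5.png

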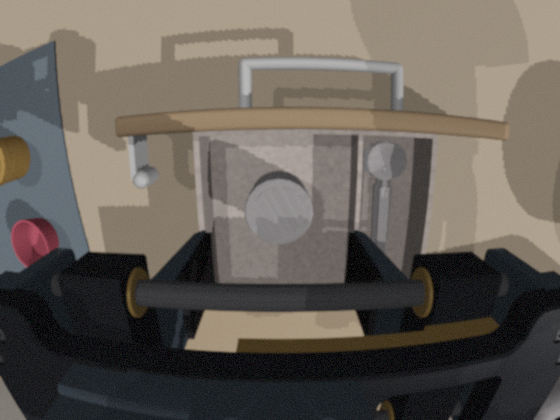

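The dabba stands free on the compartment floor at (279,210), clear of the walls. Next I'll close the fingers and move to the front of the handle.

```bash

python3 -m creep '{"offset":[[0.04,0.008,0],[0.045,0.008,0],[0.045,0.008,0],[0.045,0.008,0],[0,0,0]],"rotation":[[0,0,0],[0,0,0],[0,0,0],[0,0,0],[0,0,0]]}' 1 20
python3 go.py 380 197 52 180
python3 - <<'E'
from h import *
cv2.imwrite("pics/t6.png",grab_frame("top")[:,:,::-1])
cv2.imwrite("pics/s6.png",cv2.resize(grab_frame("scene")[60:240,200:440,::-1],None,fx=3,fy=3))
E
```

```text
time_s: 11.5
ee_pos: [375.9, 195.3, 149.3]
ee_rot: [-179.9, -0.2, -179.9]
force: [0.1, 0.2, -0.1]
gripper_width: 30.0
t 11.5 pos [375.9 195.3 149.3] rot [-179.91   -0.21 -179.93] F [ 0.1  0.2 -0.1] w 30.0
tool delta mm [-4.5  1.9 97.3]
rotvec tool deg [-0.09 -0.21  0.07]
```

View pics/s6.png

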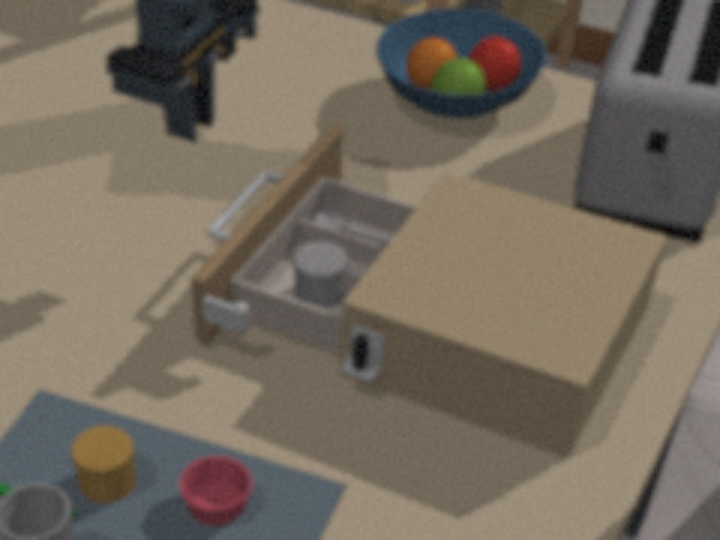

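The dabba is upright in the open part of the drawer, at (320,270) in this crop. I'll lower and approach the bar.

```bash

python3 -m creep '{"offset":[[0,0.002,0.025],[0,0,0.035],[0,0,0.035],[0,0,0],[0,0,0]],"rotation":[[0,0,0],[0,0,0],[0,0,0],[0,0,0],[0,0,0]]}'
python3 go.py 413 197 54 180
python3 -m creep '{"offset":[[-0.01,0,0],[-0.01,0,0],[-0.005,0,0],[-0.005,0,0],[0,0,0]],"rotation":[[0,0,0],[0,0,0],[0,0,0],[0,0,0],[0,0,0]]}'
python3 go.py 413 197 54 180
python3 - <<'E'
from h import *
cv2.imwrite("pics/w7.png",grab_frame("wrist")[:,:,::-1])
E
```

```text
time_s: 12.22
ee_pos: [381.0, 198.1, 55.8]
ee_rot: [180.0, 0.1, 179.9]
force: [0.1, -1.2, -0.1]
gripper_width: 0.5
t 12.22 pos [381.  198.1  55.8] rot [1.7997e+02 7.0000e-02 1.7991e+02] F [ 0.1 -1.2 -0.1] w 0.5
tool delta mm [-32.   -1.1   1.9]
rotvec tool deg [ 0.03  0.07 -0.09]
time_s: 12.85
ee_pos: [409.9, 197.8, 55.2]
ee_rot: [180.0, 0.0, 179.9]
force: [-0.6, 0.7, 0.1]
gripper_width: 0.5
t 12.85 pos [409.9 197.8  55.2] rot [1.7999e+02 1.0000e-02 1.7993e+02] F [-0.6  0.7  0.1] w 0.5
tool delta mm [-3.1 -0.8  1.2]
rotvec tool deg [ 0.01  0.01 -0.07]
```

View pics/w7.png

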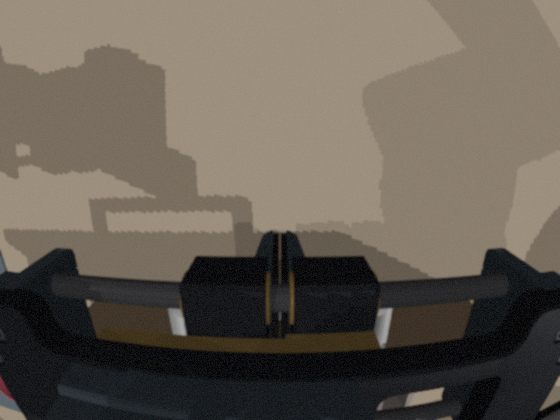

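The handle's posts sit symmetrically either side of the fingers, at (178,320) and (382,320). I'll start pushing gently.

```bash

python3 -m creep '{"offset":[[-0.003,0,0],[-0.004,0,0],[-0.005,0,0],[-0.005,0,0],[-0.005,0,0]],"rotation":[[0,0,0],[0,0,0],[0,0,0],[0,0,0],[0,0,0]]}'
python3 -m creep '{"offset":[[-0.006,0,0],[-0.006,0,0],[-0.006,0,0],[-0.006,0,0],[-0.006,0,0]],"rotation":[[0,0,0],[0,0,0],[0,0,0],[0,0,0],[0,0,0]]}'
python3 go.py 550 197 55 180
```

```text
time_s: 13.52
ee_pos: [431.9, 197.8, 55.1]
ee_rot: [180.0, -0.0, 179.9]
force: [-1.6, 0.5, 0.3]
gripper_width: 0.9
time_s: 14.15
ee_pos: [462.0, 197.8, 55.2]
ee_rot: [180.0, 0.0, 179.9]
force: [-2.3, 0.4, 0.3]
gripper_width: 0.5
t 14.15 pos [462.  197.8  55.2] rot [179.99   0.   179.94] F [-2.3  0.4  0.3] w 0.5
tool delta mm [-88.   -0.7   0.2]
rotvec tool deg [ 0.01  0.   -0.06]
```

```bash

python3 -m creep '{"offset":[[-0.006,0,0],[-0.006,0,0],[-0.006,0,0],[-0.006,0,0],[-0.006,0,0]],"rotation":[[0,0,0],[0,0,0],[0,0,0],[0,0,0],[0,0,0]]}'
python3 -m creep '{"offset":[[-0.006,0,0],[-0.006,0,0],[-0.006,0,0],[-0.004,0,0],[-0.002,0,0]],"rotation":[[0,0,0],[0,0,0],[0,0,0],[0,0,0],[0,0,0]]}'
python3 go.py 550 197 55 180
python3 - <<'E'
from h import *
cv2.imwrite("pics/s8.png",cv2.resize(grab_frame("scene")[60:240,200:440,::-1],None,fx=3,fy=3))
E
```

```text
time_s: 14.78
ee_pos: [492.0, 197.8, 55.2]
ee_rot: [180.0, 0.0, 179.9]
force: [-0.8, 0.3, 0.1]
gripper_width: 0.3
time_s: 15.4
ee_pos: [515.9, 197.7, 55.2]
ee_rot: [180.0, 0.0, 179.9]
force: [-1.9, 0.4, 0.5]
gripper_width: 0.1
t 15.4 pos [515.9 197.7  55.2] rot [180.     0.   179.94] F [-1.9  0.4  0.5] w 0.1
tool delta mm [-34.1  -0.6   0.2]
rotvec tool deg [ 0.    0.   -0.06]
```

View pics/s8.png

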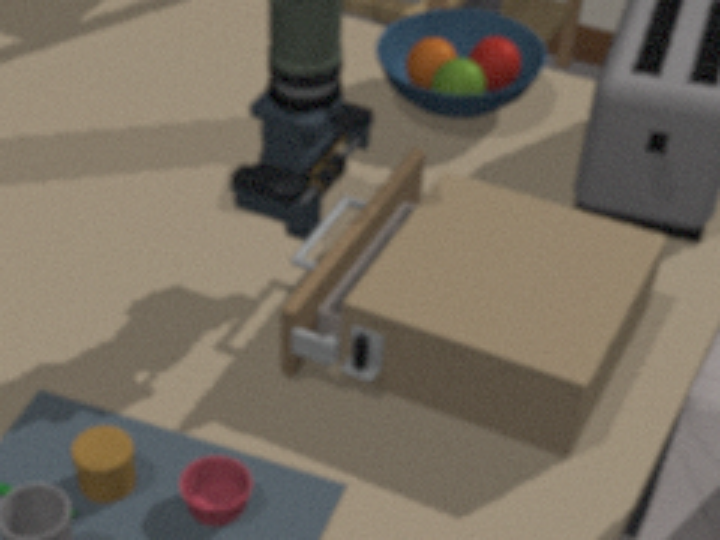

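The drawer is about 35 mm open and the tongue (315,345) is almost at the roller (360,355). I'll go on slowly and watch the force.

```bash

python3 -m creep '{"offset":[[-0.003,0,0],[-0.003,0,0],[-0.003,0,0],[-0.003,0,0]],"rotation":[[0,0,0],[0,0,0],[0,0,0],[0,0,0]]}'
python3 -m creep '{"offset":[[-0.002,0,0],[-0.002,0,0],[-0.002,0,0]],"rotation":[[0,0,0],[0,0,0],[0,0,0]]}'
python3 -m creep '{"offset":[[-0.002,0,0],[-0.002,0,0]],"rotation":[[0,0,0],[0,0,0]]}'
python3 -m creep '{"offset":[[-0.002,0,0],[-0.002,0,0]],"rotation":[[0,0,0],[0,0,0]]}'
```

```text
time_s: 15.95
ee_pos: [527.8, 197.7, 55.2]
ee_rot: [180.0, 0.0, 179.9]
force: [-2.2, 0.7, 0.3]
gripper_width: 0.7
time_s: 16.32
ee_pos: [532.8, 197.7, 55.2]
ee_rot: [-180.0, -0.1, 179.9]
force: [-4.2, 0.5, 2.6]
gripper_width: 0.1
time_s: 16.58
ee_pos: [535.5, 197.7, 55.2]
ee_rot: [-180.0, -0.3, 179.9]
force: [-8.0, 1.0, 4.6]
gripper_width: 0.4
time_s: 16.82
ee_pos: [539.4, 197.7, 55.2]
ee_rot: [-180.0, -0.3, 179.9]
force: [-6.7, 1.8, 4.1]
gripper_width: 0.4
```

```bash

python3 -m creep '{"offset":[[-0.002,0,0],[-0.002,0,0]],"rotation":[[0,0,0],[0,0,0]]}'
python3 -m creep '{"offset":[[-0.001,0,0],[0,0,0]],"rotation":[[0,0,0],[0,0,0]]}'
python3 - <<'E'
from h import *
cv2.imwrite("pics/s9.png",cv2.resize(grab_frame("scene")[60:240,200:440,::-1],None,fx=3,fy=3))
E
```

```text
time_s: 17.08
ee_pos: [545.7, 197.8, 55.2]
ee_rot: [180.0, 0.0, 180.0]
force: [-0.4, -0.3, 0.6]
gripper_width: 0.4
time_s: 17.32
ee_pos: [547.5, 197.6, 55.4]
ee_rot: [180.0, 0.1, 179.9]
force: [-0.7, 0.1, 0.1]
gripper_width: 0.8
```

View pics/s9.png

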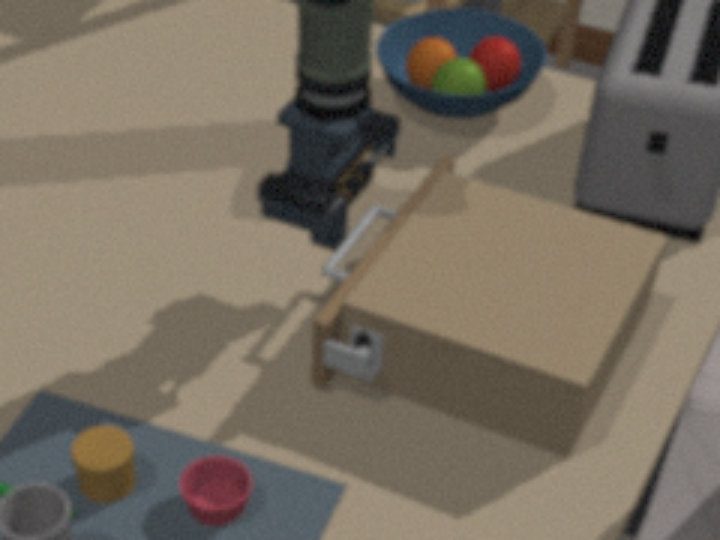

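The catch snapped: the force fell from 8 N to nothing and the front lies against the unit. I'll press on lightly to feel the end stop.

```bash

python3 -m creep '{"offset":[[-0.0015,0,0],[-0.0015,0,0],[0,0,0]],"rotation":[[0,0,0],[0,0,0],[0,0,0]]}'
python3 -m creep '{"offset":[[-0.001,0,0],[-0.001,0,0],[0,0,0]],"rotation":[[0,0,0],[0,0,0],[0,0,0]]}'
```

```text
time_s: 17.75
ee_pos: [549.8, 197.7, 55.2]
ee_rot: [180.0, 0.0, 179.9]
force: [0.1, 0.6, 0.2]
gripper_width: 0.4
time_s: 18.12
ee_pos: [551.7, 197.7, 55.2]
ee_rot: [180.0, 0.0, 179.9]
force: [0.7, -0.2, 0.6]
gripper_width: 0.9
```

```bash

python3 -m creep '{"offset":[[-0.001,0,0],[-0.001,0,0],[0,0,0]],"rotation":[[0,0,0],[0,0,0],[0,0,0]]}'
python3 -m creep '{"offset":[[-0.001,0,0],[0,0,0]],"rotation":[[0,0,0],[0,0,0]]}'
```

```text
time_s: 18.5
ee_pos: [552.2, 197.6, 55.1]
ee_rot: [-180.0, -0.2, 179.9]
force: [-6.4, 0.4, 3.1]
gripper_width: 0.3
time_s: 18.75
ee_pos: [552.2, 197.6, 55.1]
ee_rot: [-180.0, -0.3, 179.9]
force: [-7.5, 1.0, 4.9]
gripper_width: 0.8
```

There is a firm stop at x = 552 mm, about 20 mm past the roller contact, so it is home. I'll back off and check.

```bash

python3 -m creep '{"offset":[[0.01,0,0],[0.03,0,0],[0.04,0,0],[0.04,0,0],[0.04,0,0]],"rotation":[[0,0,0],[0,0,0],[0,0,0],[0,0,0],[0,0,0]]}'
python3 -m creep '{"offset":[[0,0,-0.05],[0,0.05,-0.05],[0,0.06,-0.01],[0,0.06,0],[0,0.06,0]],"rotation":[[0,0,0],[0,0,0],[0,0,0],[0,0,0],[0,0,0]]}'
python3 -m creep '{"offset":[[0.03,0.05,0],[0.03,0.05,0],[0,0,0],[0,0,0]],"rotation":[[0,0,0],[0,0,0],[0,0,0],[0,0,0]]}'
python3 - <<'E'
from h import *
cv2.imwrite("pics/s10.png",cv2.resize(grab_frame("scene")[60:240,200:440,::-1],None,fx=3,fy=3))
cv2.imwrite("pics/t10.png",grab_frame("top")[:,:,::-1])
E
```

```text
time_s: 19.38
ee_pos: [394.0, 197.9, 55.3]
ee_rot: [180.0, 0.1, 179.9]
force: [-0.9, -0.9, -0.3]
gripper_width: 0.5
time_s: 20.0
ee_pos: [395.2, 424.2, 160.1]
ee_rot: [179.9, 0.2, 180.0]
force: [-0.2, -0.0, 0.9]
gripper_width: 0.4
time_s: 20.5
ee_pos: [335.1, 521.7, 159.2]
ee_rot: [-180.0, 0.0, 180.0]
force: [-0.2, -0.2, 0.5]
gripper_width: 0.7
```

View pics/s10.png

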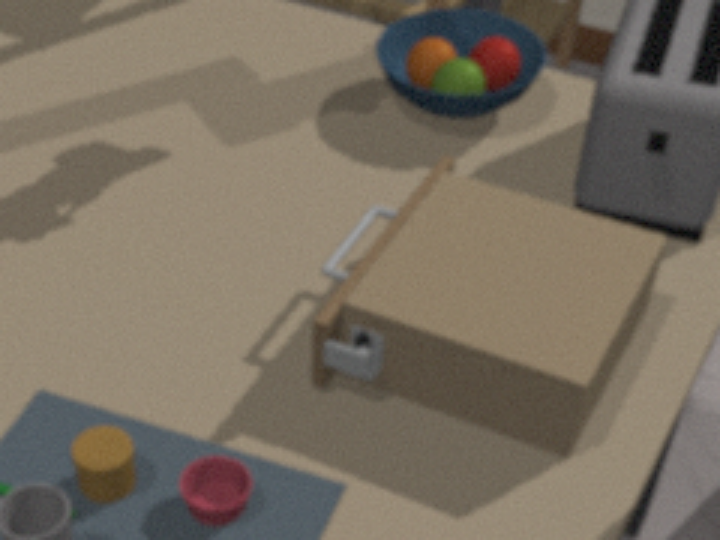

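View pics/t10.png

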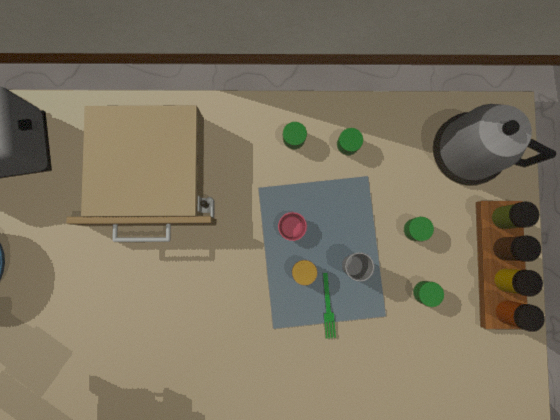

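The drawer is flush against the unit, the tongue is past the roller, and everything else is where it was. I'm handing it in.

```bash
python3 -c "
from workcell import env
print(env.job_done(), env.state()['time_s'])"
```

```text
the job is handed in; nothing more can be done
the job is handed in; nothing more can be done
```

The steel dabba is in the empty drawer compartment beside the spoons, and the drawer is shut past its catch. I handed the job in at about 21 s.

- **Placing:** I gripped the dabba at the lid and lowered it until the floor pushed back with about 5 N. I released it at about x = 555, y = 164 mm. The wrist and scene pictures showed it upright and clear of the walls.
- **Closing:** I pushed the chrome handle with closed fingers. The force rose to about 8 N at the roller, dropped to nothing at the snap, then met a firm end stop about 20 mm past the roller contact.
- **Last checks:** After I backed away, the top and scene pictures showed the drawer front against the unit and the tongue past the roller. The other objects had not moved, and the robot was touching nothing.
- **Not checked:** The dabba can't be seen in the closed drawer, so I did not confirm that it stayed upright during the push. I kept the push slow, at about 50 mm/s or less, until the snap. No check failed or disagreed.

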